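Put the three-tier cake stand together

TASK

Put the steel and porcelain cake stand together for tea, building upward from its foot one part at a time: first the large plate on the foot, then the medium plate, then the small plate, and last the steel knob on top. Lower each part gently, and let it sit fully down on the pin of the part below it, so that the finished stand is level and straight and stands by itself. Do not knock or shift the small red-lidded pot, the jam jar or the salt shaker.

Things in the scene. Friction and masses are not known exactly. Their poses are not given: they have to be found in the camera images.
- stand_foot: Foot of the cake stand, fixed: low turned steel foot without plate, 116 mm wide at the bottom, narrowing to a stub 32 mm in diameter that ends in a flat shoulder 35 mm up. On the shoulder stands a tapered brass pin, 14 mm high, 19.5 mm in diameter at its base, 11 at its tip. Origin: centre of the underside, on the table; z up.
- large_tier: White plate 180 mm in diameter with a steel pillar, loose. From the origin (centre of the underside) up: hub 0-16 mm, 47 mm wide, its socket (23 mm wide at the mouth, 15 at the end, 16 deep) fits any pin, self-centring from 4 mm off; plate and rim 16-30; pillar 32 mm in diameter, grip it at 35-75; flat shoulder at 75; brass pin as on the foot, to 89. Any yaw fits. 0.3-0.55 kg.
- medium_tier: White plate 140 mm in diameter with a steel pillar, loose; all else as on the large tier: hub and socket 0-16 mm above the origin, plate and rim 16-30, pillar 32 mm in diameter to the flat shoulder at 75, brass pin to 89. Origin: centre of the underside; z up along the pillar. 0.22-0.4 kg.
- small_tier: White plate 100 mm in diameter with a steel pillar, loose; all else as on the large tier: hub and socket 0-16 mm above the origin, plate and rim 16-30, pillar 32 mm in diameter to the flat shoulder at 75, brass pin to 89. Origin: centre of the underside; z up along the pillar. 0.15-0.27 kg.
- top_knob: Steel knob for the top of the stand, loose, upright, no plate: 36 mm wide at the bottom, 53 mm high; its grip is a cylinder 31 mm in diameter, 21-45 mm above the origin. In its underside is the same tapered socket as in the tiers. Origin: centre of the underside; z up. 0.08-0.13 kg.
- balm_pot: Bystander, loose: small squat glass pot with a red lid, 58 mm in diameter, 50 mm high, near the middle of the work. Origin: centre of the underside.
- jam_jar: Bystander, loose: glass jar of pink jam with a yellow lid, 71 mm in diameter, 110 mm high, on the right, between the parts. Origin: centre of the underside.
- salt_shaker: Bystander, loose: clear glass salt shaker with a grey dome, 44 mm in diameter, 90 mm high, on the left, between the parts. Origin: centre of the underside.
Mind the look-alikes: they are no part of the job. What is shaped like the medium_tier but turquoise is not meant.

How it is judged (in metres and radians):
On the way, in this order (a step that is already met when the one before it is completed fails the run):
1. the large tier sits on the foot, let go of (horizontal distance between large_tier and stand_foot below 0.006 m and z of large_tier in the frame of stand_foot between 0.032 and 0.038 m and angle between large_tier's own z axis and vertical below 0.06 rad and contact force between the fingers and large_tier below 0.05 N), for 0.2 s.
2. the medium tier sits on the large tier, let go of (horizontal distance between medium_tier and large_tier below 0.006 m and z of medium_tier in the frame of large_tier between 0.072 and 0.078 m and angle between medium_tier's own z axis and vertical below 0.06 rad and contact force between the fingers and medium_tier below 0.05 N), for 0.2 s.
3. the small tier sits on the medium tier, let go of (horizontal distance between small_tier and medium_tier below 0.006 m and z of small_tier in the frame of medium_tier between 0.072 and 0.078 m and angle between small_tier's own z axis and vertical below 0.06 rad and contact force between the fingers and small_tier below 0.05 N), for 0.2 s.
4. the knob sits on the small tier, let go of (horizontal distance between top_knob and small_tier below 0.006 m and z of top_knob in the frame of small_tier between 0.072 and 0.078 m and angle between top_knob's own z axis and vertical below 0.06 rad and contact force between the fingers and top_knob below 0.05 N), for 0.2 s.
At the end, for the whole second after the job is handed in: From the foot up: large, medium, small tier, knob. Each underside is within 3 mm of the height of the shoulder below, its axis within 6 mm of the part below, tilt under 0.06 rad, speed under 0.02 m/s, released. Pot, jam jar and salt shaker are within 20 mm of where they stood (horizontal distance between large_tier and stand_foot below 0.006 m and z of large_tier in the frame of stand_foot between 0.032 and 0.038 m and angle between each of large_tier, medium_tier, small_tier, top_knob's own z axis and vertical below 0.06 rad and horizontal distance between medium_tier and large_tier below 0.006 m and z of medium_tier in the frame of large_tier between 0.072 and 0.078 m and horizontal distance between small_tier and medium_tier below 0.006 m and z of small_tier in the frame of medium_tier between 0.072 and 0.078 m and horizontal distance between top_knob and small_tier below 0.006 m and z of top_knob in the frame of small_tier between 0.072 and 0.078 m and linear speed of each of large_tier, medium_tier, small_tier, top_knob below 0.02 m/s and distance of each of balm_pot, jam_jar, salt_shaker from where it was at the start of the episode below 0.02 m); the robot touches nothing.
It fails at once if the glass pot is knocked over or shifted by more than 20 mm (distance of balm_pot from where it was at the start of the episode above 0.02 m or angle between balm_pot's own z axis and vertical above 0.3 rad).
It fails at once if the jam jar is knocked over or shifted by more than 20 mm (distance of jam_jar from where it was at the start of the episode above 0.02 m or angle between jam_jar's own z axis and vertical above 0.3 rad).
It fails at once if the salt shaker is knocked over or shifted by more than 20 mm (distance of salt_shaker from where it was at the start of the episode above 0.02 m or angle between salt_shaker's own z axis and vertical above 0.3 rad).
It fails at once if a part is dropped or rammed on to the one below it, over 60 N (contact force between large_tier and stand_foot above 60 N or contact force between medium_tier and large_tier above 60 N or contact force between small_tier and medium_tier above 60 N or contact force between top_knob and small_tier above 60 N).
It also fails if it takes over 112 s, if anything falls off the work surface, if the arm or the gripper's body presses on something with over 40 N, if the wrist force passes 120 N, or if a joint passes its speed limit or range.

ROBOT

A 6-joint arm with a two-finger parallel gripper is mounted at the origin on a cart in front of the work surface, level with it; the furniture and walls round the work are solid. World frame = base frame: x ahead of the robot, y to its left, z up, the work surface at z = 0. Lengths are in mm, angles in rad, forces in N, time in s.
With the tool pointing down it reaches from about 350 to 775 mm from the base axis. Payload 7.3 kg.
Tool frame: the origin (TCP) lies midway between the tips of the shut fingers; the grasp point (between the pads) lies bot.tcp_to_grasp behind it (bot.tcp_to_grasp is the distance from the TCP to the grasp point, in mm); z points along the fingers, y is the direction in which the jaws open and shut (so a half turn about z gives the same grasp; the last joint's range is limited). The gripper opens to 92 mm and grips with 3 to 60 N. Pads are 19 mm wide; open, the fingers measure 130 mm over their backs; the gripper's body (75 mm by 190 mm) begins 47 mm behind the grasp point.
Start: joints at [-1.49, 0.342, 1.524, -0, 1.275, -0.146], TCP at [118.073, -511.57, 226.741] pointing down, gripper open.
Joint ranges: [-2.53, 2.53], [-0.77, 2.02], [0.04, 2.7], [-1, 4.14], [0.28, 2.66], [-3.11, 3.11]. Speed limits (rad/s): [2.57, 2.57, 3.14, 3.14, 3.14, 3.14].

INTERFACE

Orientations are given as [roll, pitch, yaw] about the fixed x, y, z axes, in that order (R = Rz(yaw) Ry(pitch) Rx(roll)).
In Python, from plant import bot gives the robot as it stands.
- The arm moves only by the shell command python3 -m inch 'ROWS'. ROWS is JSON, one flat list of numbers, 7 for each row, row after row: the shift along the world's x, y, z in cm, then the turn, a rotation vector about the world's x, y, z in degrees, then the gripper command: -1 is shut, 1 is fully open, values between are in proportion. In form: [tx, ty, tz, ax, ay, az, fingers, tx, ty, tz, ax, ay, az, fingers, ...]. A call has exactly 5 rows; each row is the pose to reach, as a shift and turn from the pose measured when the call began; what a row does not reach only later rows make up. A row lasts 1/10 s, in which the tool goes at most 50 mm and 8.59 degrees, less where a joint would pass 70% of its speed; a pose out of reach is approached as far as the arm can. A call with a gripper value outside its range is refused whole. The fingers move at their own pace and stop on an object; the grip force is fixed at half the most. Time passes only in rows, so rows that repeat a pose let the fingers close, or fill a call up. It gives the time, the measured TCP pose, the force and the opening at its end, in the units of the state.
- bot.get_obs(): the state, without advancing time (a new reading comes with each control period).
- bot.capture(name): name is "side" or "top"; returns the picture (384x512x3 uint8, red, green, blue); there is no depth.
- bot.calibration(name): a dict with "fx", "fy", "cx", "cy" (pixels), "cam_to_world" (4x4, takes a point from camera to world coordinates). Camera axes: x right, y down, z forward; pixel columns grow to the right and rows downward; lengths in mm; the calibration is good to about 2 mm. A picture is of the moment at which its call begins. calibration takes no time and is no camera call.
- bot.close_job(): hands the job in, once; it reports no verdict.
The state is a dict: "time": time; "joint_positions": joint angles; "dq": joint speeds; "tau": joint torques, N m; "tool_pos": TCP position; "tcp_rot": TCP orientation; "contact_force": force on the tool from outside, world axes, zero at the start; "moment": the same for the moment, N m; "grip_width": finger opening in mm.
Only numpy, scipy, OpenCV 4.12 (cv2) and the standard library are available. Lean on these libraries where they do the work, as an engineer would, in place of code of your own. Each camera call takes 0.05 s, during which the arm holds its last target.

## Working session

There is one attempt and no reset: what is moved stays moved. The work goes in short steps, Python scripts to look and compute and a shell command to move; the robot and the scene stay as the last step left them, time stands still between calls to the robot, and variables do not carry over. Pictures are saved under pics/ and viewed, and the job is handed in when it is done.

```bash
ls; mkdir -p pics; python3 - <<'E'
from plant import bot
import cv2
print(bot.get_obs()); print(bot.tcp_to_grasp)
for n in("side","top"):
    im=bot.capture(n); cv2.imwrite(f"pics/{n}0.png",im[:,:,::-1]); print(n,bot.calibration(n))
E
```

```text
pics
{'time': 0.0, 'joint_positions': array([-1.49000844e+00,  3.42740770e-01,  1.52499022e+00,  1.75986429e-05,
        1.27537530e+00, -1.45989446e-01]), 'dq': array([-1.28131755e-04, -7.18561182e-04, -1.49363190e-03,  6.44456209e-04,
       -9.84993531e-05, -1.23145312e-03]), 'tau': array([ 2.44075673e-04, -4.31246281e+01, -2.44221425e+01,  7.16019818e-02,
        5.59651677e-02, -1.23589075e-04]), 'tool_pos': array([ 118.04104313, -511.16074185,  226.04493879]), 'tcp_rot': array([-3.14009757e+00, -2.36839038e-04,  2.26772017e-01]), 'contact_force': array([0.21668481, 0.46891383, 0.46968094]), 'moment': array([ 0.00636607, -0.01178486,  0.02661312]), 'grip_width': 91.4723344677448}
18.8
side {'fx': 416.2948129603686, 'fy': 416.2948129603686, 'cx': 252.36005634334313, 'cy': 201.0469152796285, 'cam_to_world': array([[-9.97595059e-01,  4.81917003e-02, -4.98162512e-02,
         5.95853662e+02],
       [ 6.74809008e-02,  5.11201418e-01, -8.56807702e-01,
         9.25952308e+02],
       [-1.58248817e-02, -8.58108775e-01, -5.13224028e-01,
         5.92127456e+02],
       [ 0.00000000e+00,  0.00000000e+00,  0.00000000e+00,
         1.00000000e+00]])}
top {'fx': 351.2100026713387, 'fy': 351.2100026713387, 'cx': 254.42965184121914, 'cy': 187.18592871234512, 'cam_to_world': array([[-4.60704228e-03, -9.81159013e-01,  1.93147008e-01,
         3.40104341e+02],
       [-9.99594744e-01,  9.94437725e-03,  2.66731552e-02,
        -1.80328160e+01],
       [-2.80913333e-02, -1.92945849e-01, -9.80807206e-01,
         1.01703874e+03],
       [ 0.00000000e+00,  0.00000000e+00,  0.00000000e+00,
         1.00000000e+00]])}
```

View pics/side0.png

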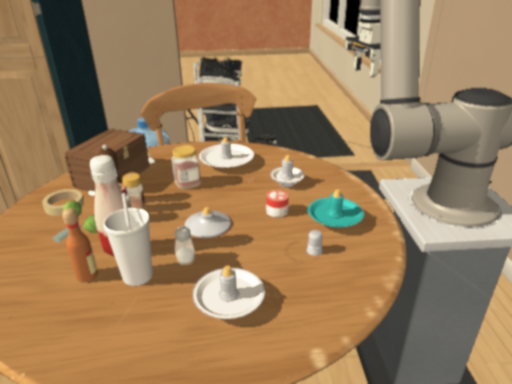

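View pics/top0.png

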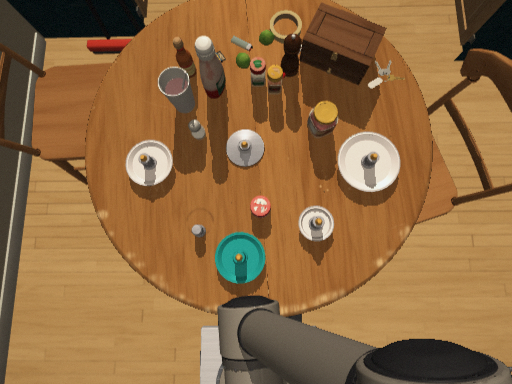

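The top view shows these plates with brass pins:
- Right, (368,162), about 62 px wide: the largest.
- Left, (149,163), about 46 px wide.
- Lower right, (316,224), about 35 px wide.
- (240,258), turquoise: the look-alike.

The others are the foot, grey at (245,148), the knob at (198,231) and the balm pot at (260,206). By size, large is the right plate, medium the white one on the left, and small the one at lower right. Next I'll measure and check a crop.

```bash
cat > h.py <<'E'
import numpy as np, cv2
from plant import bot
def ray(n,u,v):
    c=bot.calibration(n);M=c["cam_to_world"]
    d=M[:3,:3]@np.array([(u-c["cx"])/c["fx"],(v-c["cy"])/c["fy"],1.]);return M[:3,3],d/np.linalg.norm(d)
def onz(n,u,v,z):
    o,d=ray(n,u,v);return o+d*(z-o[2])/d[2]
def proj(n,p):
    c=bot.calibration(n);M=c["cam_to_world"];q=M[:3,:3].T@(np.asarray(p,float)-M[:3,3])
    return np.array([c["fx"]*q[0]/q[2]+c["cx"],c["fy"]*q[1]/q[2]+c["cy"]])
def tri(a,b):
    A=[];B=[]
    for (o,d) in(a,b):
        P=np.eye(3)-np.outer(d,d);A.append(P);B.append(P@o)
    return np.linalg.lstsq(np.vstack(A),np.hstack(B),rcond=None)[0]
def blobs(im,lo,hi,mina=5):
    m=cv2.inRange(cv2.cvtColor(im,cv2.COLOR_RGB2HSV),lo,hi)
    n,l,s,c=cv2.connectedComponentsWithStats(m)
    return [(c[i].round(1).tolist(),s[i].tolist()) for i in range(1,n) if s[i,4]>=mina],m
E
python3 - <<'E'
from h import *
ims={n:cv2.imread(f"pics/{n}0.png")[:,:,::-1].copy() for n in("side","top")}
t=ims["top"]; s=ims["side"]
def up(a,k):return cv2.resize(a,None,fx=k,fy=k,interpolation=cv2.INTER_CUBIC)
a=up(t[120:290,110:410],2.6); cv2.imwrite("pics/ct.png",a[:,:,::-1])
b=up(s[130:330,170:390],2.9); cv2.imwrite("pics/cs.png",b[:,:,::-1])
E
```

```text
(no output)
```

View pics/ct.png

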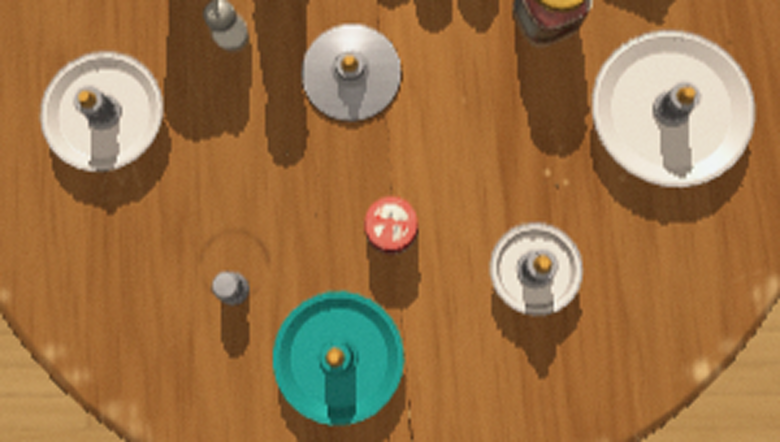

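View pics/cs.png

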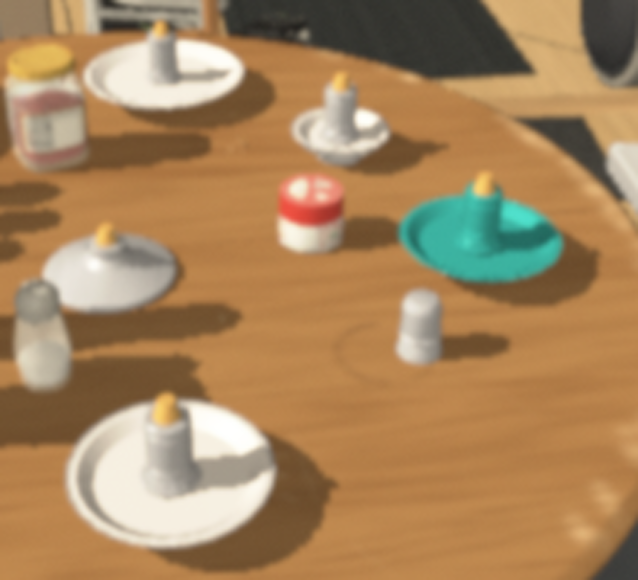

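The crops confirm it: white plates of three sizes at left, right and lower right, the grey foot with a short pin, the knob without a plate, and turquoise as the decoy. Next I'll measure the pins from both views, and the plate rims.

```bash
python3 - <<'E'
from h import *
ims={n:cv2.imread(f"pics/{n}0.png")[:,:,::-1].copy() for n in("side","top")}
seeds={"large":((368,162),(226,141)),"medium":((147,158),(227,271)),"small":((318,222),(287,160)),"foot":((244,144),(207,211)),"decoy":((239,257),(337,194))}
C={}
for k,(t,s) in seeds.items():
    c=[]
    for n,p in(("top",t),("side",s)):
        b,m=blobs(ims[n],(10,110,90),(30,255,255),4)
        im=ims[n];x0,y0=p[0]-8,p[1]-9
        hsv=cv2.cvtColor(im[y0:y0+19,x0:x0+17],cv2.COLOR_RGB2HSV)
        mm=cv2.inRange(hsv,(12,110,120),(30,255,255))
        nn,l,st,ce=cv2.connectedComponentsWithStats(mm)
        j=1+np.argmax(st[1:,4]); c.append(ce[j]+[x0,y0]); 
        ar=st[j,4]
        print(k,n,c[-1].round(1),ar)
    X=tri(ray("top",*c[0]),ray("side",*c[1])); z=42 if k=="foot" else 82
    print("  tri",X.round(1),"planes",onz("top",*c[0],z)[:2].round(1),onz("side",*c[1],z)[:2].round(1))
# rims from top: white mask ellipse
t=ims["top"];hsv=cv2.cvtColor(t,cv2.COLOR_RGB2HSV)
m=cv2.inRange(hsv,(0,0,110),(180,75,255))
cs,_=cv2.findContours(m,cv2.RETR_EXTERNAL,cv2.CHAIN_APPROX_NONE)
for c in cs:
    a=cv2.contourArea(c)
    if 80<a<5000:
        h=cv2.convexHull(c)
        (u,v),ax,an=cv2.fitEllipse(h) if len(h)>5 else cv2.minAreaRect(h)
        if 85<u<430 and 100<v<300: print("rim",round(u,1),round(v,1),np.round(ax,1),a,onz("top",u,v,30)[:2].round(1),onz("top",u,v,10)[:2].round(1))
for nm,lo,hi,z in(("red",(165,100,80),(180,255,255),50),):
    for n in ("top","side"):
        for b in blobs(ims[n],lo,hi,30)[0]: print(n,b,onz(n,*b[0],z)[:2].round(1))
E
```

```text
large top [373.8 155.2] 20
large side [225.1 139.1] 22
  tri [ 608.4 -319.4   81.9] planes [ 610.  -319.7] [ 606.9 -317.7]
medium top [142.4 156.4] 20
medium side [226.9 269.4] 92
  tri [612.6 319.2  82.8] planes [614.7 319.3] [610.8 319. ]
small top [318.2 220.5] 30
small side [287.2 156.4] 185
  tri [ 430.9 -160.5   85.7] planes [ 432.5 -161.3] [ 428.5 -167.8]
foot top [243.5 143.1] 14
foot side [206.7 206.5] 166
  tri [658.9  39.2  51.8] planes [663.   39.6] [659.2  23.6]
decoy top [238.3 256.5] 27
decoy side [337.4 189.8] 176
  tri [337.7  50.7  88.5] planes [339.8  50.6] [332.2  39.9]
rim 315.8 223.1 [34.5 35.8] 932.5 [ 430.5 -162.2] [ 432.3 -165.1]
rim 148.6 162.5 [44.7 47.8] 1624.0 [611.4 318.7] [616.9 325.6]
rim 368.6 161.4 [59.  63.3] 2865.0 [ 606.8 -320.4] [ 612.2 -326.5]
rim 244.7 147.4 [36.8 37.9] 1050.5 [653.7  36.8] [660.1  37.9]
```

```bash
python3 - <<'E'
from h import *
ims={n:cv2.imread(f"pics/{n}0.png")[:,:,::-1].copy() for n in("side","top")}
s=ims["side"]
hsv=cv2.cvtColor(s,cv2.COLOR_RGB2HSV)
for k,(u,v),z in(("large",(225,139),82),("medium",(227,269),82),("small",(287,158),82),("foot",(207,209),42)):
    w=hsv[v-8:v+9,u-8:u+9]
    mm=((w[...,1]>110)&(w[...,2]>205)).astype(np.uint8)
    nn,l,st,ce=cv2.connectedComponentsWithStats(mm)
    j=1+np.argmax(st[1:,4]); p=ce[j]+[u-8,v-8]; print(k,p.round(1),st[j,4],onz("side",*p,z)[:2].round(1))
# knob: top of knob z=53, base
for n,uv in(("top",(198.5,228.5)),): print("knob top",onz(n,*uv,53).round(1))
print("knob side top/base",onz("side",315,232,53).round(1),onz("side",314.5,252,3).round(1))
print("pot",onz("top",260.3,205.5,50).round(1),onz("side",277,195,50).round(1))
print("jar",onz("top",325.5,113,110).round(1),onz("side",184.5,150,110).round(1),onz("side",187,185,2).round(1))
print("shaker",onz("top",194.5,126,85).round(1),onz("side",184,262,0).round(1))
def up(a,k):return cv2.resize(a,None,fx=k,fy=k,interpolation=cv2.INTER_NEAREST)
a=up(ims["top"][210:250,180:220],8);b=up(s[225:265,295:335],8);c=up(ims["top"][110:150,180:220],8)
cv2.imwrite("pics/k.png",np.hstack([a,b])[:,:,::-1]); cv2.imwrite("pics/k2.png",np.hstack([c,up(ims["top"][95:135,305:345],8)])[:,:,::-1])
E
```

```text
large [224.2 139.5] 10 [ 609.8 -314.6]
medium [226.  270.5] 46 [612.5 322. ]
small [286.4 157.4] 25 [ 432.  -161.4]
foot [205.2 209.7] 29 [662.6  38.6]
knob top [415.8 162.4  53. ]
knob side top/base [413.2 173.5  53. ] [412.8 181.6   3. ]
pot [478.5  -7.8  50. ] [477.5  -3.6  50. ]
jar [ 723.2 -188.5  110. ] [ 723.  -180.6  110. ] [ 725.5 -170.     2. ]
shaker [701.  175.3  85. ] [708.5 187.9   0. ]
```

View pics/k.png

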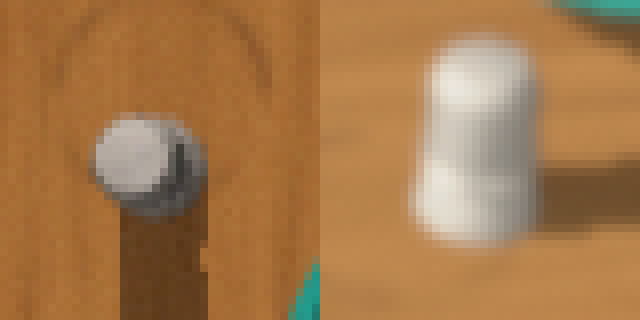

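View pics/k2.png

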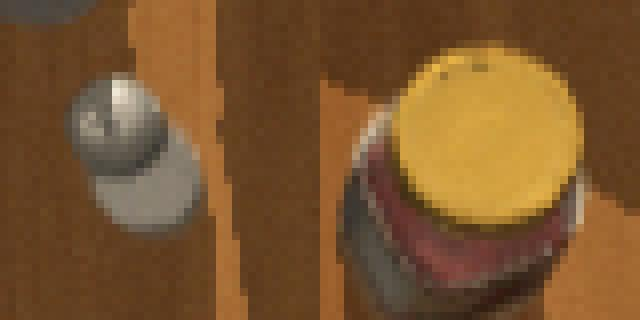

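Positions (x, y) in mm:

| Thing | x | y |
|---|---|---|
| large | 608.5 | −319 |
| foot | 662.5 | 39 |
| medium | 612 | 319 |
| small | 431 | −161.5 |
| knob | ~414 | ~168 |
| shaker | 701 | 175 |
| jar | 723 | −185 |
| pot | 478 | −6 |

I'll go to the large tier first.

```bash
python3 -m inch '[4,2.5,0,0,0,0,1, 8,5,0,0,0,0,1, 12,7.5,0,0,0,0,1, 16,10,0,0,0,0,1, 20,12.5,0,0,0,0,1]'; python3 -m inch '[4.5,1.3,0,0,0,0,1, 9,2.6,0,0,0,0,1, 13.5,3.9,0,0,0,0,1, 18,5.2,0,0,0,0,1, 22.5,6.5,0,0,0,0,1]'
```

```text
time: 0.6
tool_pos: [319.3, -384.8, 225.9]
tcp_rot: [-3.14, -0.0, 0.226]
contact_force: [0.0, -0.4, -0.4]
grip_width: 92.1
time: 1.1
tool_pos: [545.9, -318.8, 225.4]
tcp_rot: [-3.139, 0.001, 0.227]
contact_force: [-0.1, -1.1, 0.6]
grip_width: 91.9
```

```bash
python3 -m inch '[3.5,0,0,0,0,0,1, 6.25,0,0,0,0,0,1, 6.25,0,-3,0,0,0,1, 6.25,0,-7,0,0,0,1, 6.25,0,-10,0,0,0,1]'; python3 - <<'E'
from h import *
for n in("top","side"):
    im=bot.capture(n);cv2.imwrite(f"pics/l1{n}.png",im[:,:,::-1])
a=cv2.imread("pics/l1top.png")[100:230,290:450];b=cv2.imread("pics/l1side.png")[50:210,150:320]
k=lambda x:cv2.resize(x,(390,400),interpolation=cv2.INTER_CUBIC)
cv2.imwrite("pics/l1.png",np.hstack([k(a),k(b)]))
E
```

```text
time: 1.6
tool_pos: [607.7, -317.9, 122.3]
tcp_rot: [-3.137, 0.003, 0.227]
contact_force: [0.7, -0.1, -0.7]
grip_width: 91.8
```

View pics/l1.png

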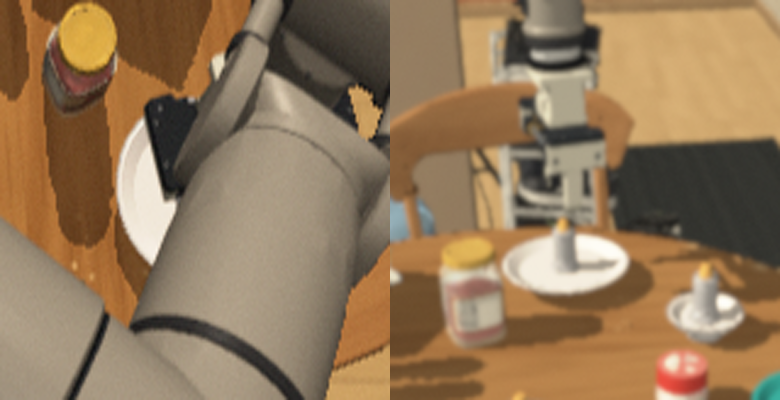

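The open fingers stand over the large tier's pin, and the jar is clear to the left. Descending.

```bash
python3 -m inch '[0.1,-0.1,-2,0,0,0,1, 0.1,-0.1,-4,0,0,0,1, 0.1,-0.1,-6,0,0,0,1, 0.1,-0.1,-7.5,0,0,0,1, 0.1,-0.1,-8.5,0,0,0,1]';python3 -m inch '[0,0,0,0,0,0,1, 0,0,0,0,0,0,0,0,0,0,0,0,0,-1, 0,0,0,0,0,0,-1, 0,0,0,0,0,0,-1]'; python3 -m inch '[0,0,0,0,0,0,-1, 0,0,0,0,0,0,-1,0,0,0,0,0,0,-1, 0,0,0,0,0,0,-1, 0,0,0,0,0,0,-1]'
```

```text
time: 2.2
tool_pos: [606.9, -318.1, 34.5]
tcp_rot: [-3.131, 0.008, 0.227]
contact_force: [-0.1, 0.8, 0.2]
grip_width: 92.2
time: 2.7
tool_pos: [607.2, -318.3, 35.2]
tcp_rot: [-3.132, 0.007, 0.227]
contact_force: [0.8, -0.2, -0.4]
grip_width: 64.7
time: 3.2
tool_pos: [607.3, -318.7, 35.4]
tcp_rot: [-3.133, 0.007, 0.227]
contact_force: [1.1, -1.4, 0.3]
grip_width: 31.6
```

```bash
python3 -m inch '[0,0,0.5,0,0,0,-1, 0,0,2,0,0,0,-1,0,0,4.5,0,0,0,-1, 0,0,7.5,0,0,0,-1, 0,0,11,0,0,0,-1]'; python3 -m inch '[0,0,3,0,0,0,-1, 0,0,4,0,0,0,-1,0,0,4,0,0,0,-1, 0,0,4,0,0,0,-1, 0,0,4,0,0,0,-1]'; python3 - <<'E'
from h import *
im=bot.capture("side");cv2.imwrite("pics/l2side.png",im[:,:,::-1])
print(bot.get_obs())
E
```

```text
time: 3.7
tool_pos: [606.6, -318.0, 146.0]
tcp_rot: [-3.131, 0.009, 0.227]
contact_force: [0.3, -0.4, -5.2]
grip_width: 31.6
time: 4.2
tool_pos: [605.7, -317.4, 183.5]
tcp_rot: [-3.128, 0.012, 0.227]
contact_force: [0.8, 0.1, -5.4]
grip_width: 32.0
{'time': 4.25, 'joint_positions': array([-5.95151078e-01,  6.84643783e-01,  1.06518909e+00,  9.89527658e-04,
        1.40964641e+00,  7.48832915e-01]), 'dq': array([-0.00121231, -0.00223816, -0.01030541,  0.00102836,  0.00226272,
       -0.00015683]), 'tau': array([ 2.84126331e-02, -6.45772219e+01, -2.74523449e+01,  9.35547380e-02,
        7.34129758e-02, -1.62722612e-03]), 'tool_pos': array([ 605.826605  , -317.5313729 ,  183.63850407]), 'tcp_rot': array([-3.1278274 ,  0.01146336,  0.22672373]), 'contact_force': array([ 0.27529435,  0.07920222, -5.35334003]), 'moment': array([-0.03637788, -0.01809636,  0.01028054]), 'grip_width': 31.738040095945177}
```

View pics/l2side.png

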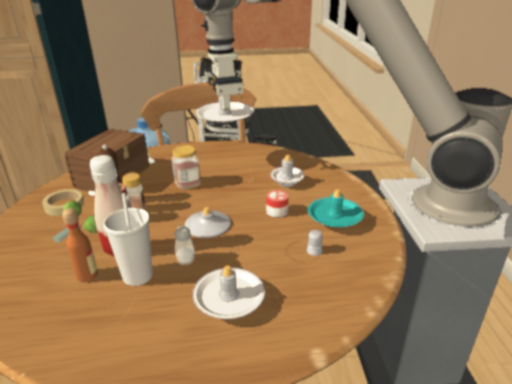

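The plate hangs level in the grip and nothing else was touched. I'm carrying it over the foot and correcting the small sag tilt.

```bash
python3 -m inch '[0.3,2,0,-0.2,-0.2,0,-1, 0.9,5.5,0,-0.4,-0.4,0,-1, 1.5,9.5,0,-0.6,-0.8,0,-1, 2.1,13.5,0,-0.6,-0.8,0,-1, 2.7,17.5,0,-0.6,-0.8,0,-1]'; python3 -m inch '[0.6,4,0,0,0,0,-1, 1.2,8,0,0,0,0,-1, 1.9,12,0,0,0,0,-1, 2.4,15.5,0,0,0,0,-1, 2.7,17.5,0,0,0,0,-1]'; python3 -m inch '[0,0,0,0,0,0,-1,0,0,0,0,0,0,-1,0,0,0,0,0,0,-1,0,0,0,0,0,0,-1,0,0,0,0,0,0,-1]'
```

```text
time: 4.75
tool_pos: [632.3, -140.9, 182.3]
tcp_rot: [-3.14, 0.002, 0.226]
contact_force: [0.4, 0.4, -5.0]
grip_width: 31.4
time: 5.25
tool_pos: [658.9, 37.5, 180.8]
tcp_rot: [-3.138, 0.004, 0.229]
contact_force: [1.2, 0.1, -5.3]
grip_width: 31.6
time: 5.75
tool_pos: [658.9, 36.3, 180.8]
tcp_rot: [-3.138, 0.004, 0.227]
contact_force: [-0.7, -0.4, -5.4]
grip_width: 31.1
```

```bash
python3 -m inch '[0.2,0.2,-1,-0.1,-0.2,0,-1,0.25,0.25,-3,-0.1,-0.2,0,-1,0.25,0.25,-5,-0.1,-0.2,0,-1,0.25,0.25,-6.8,-0.1,-0.2,0,-1,0.25,0.25,-7.5,-0.1,-0.2,0,-1]';  python3 -m inch '[0,0,0,0,0,0,-1,0,0,0,0,0,0,-1,0,0,0,0,0,0,-1,0,0,0,0,0,0,-1,0,0,0,0,0,0,-1]'
python3 - <<'E'
from h import *
for n in("top","side"):
    im=bot.capture(n);cv2.imwrite(f"pics/l3{n}.png",im[:,:,::-1])
a=cv2.imread("pics/l3top.png")[80:220,170:330];b=cv2.imread("pics/l3side.png")[110:250,130:290]
k=lambda x:cv2.resize(x,(400,350),interpolation=cv2.INTER_CUBIC)
cv2.imwrite("pics/l3.png",np.hstack([k(a),k(b)]))
E
```

```text
time: 6.25
tool_pos: [660.0, 38.6, 102.9]
tcp_rot: [-3.14, 0.005, 0.227]
contact_force: [0.1, -0.1, -5.0]
grip_width: 31.7
time: 6.75
tool_pos: [660.3, 38.6, 103.7]
tcp_rot: [-3.14, 0.004, 0.227]
contact_force: [0.2, 1.2, -4.1]
grip_width: 31.6
```

View pics/l3.png

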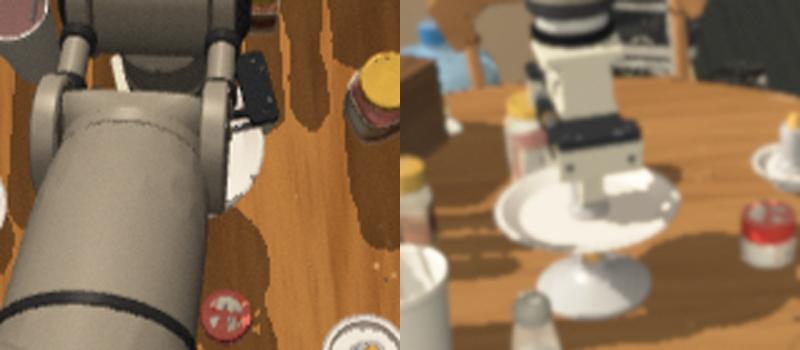

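The side view shows the plate level just above the foot's pin. The rim spans columns 168–242 and the foot base 184–231. I'll check these against projections.

```bash
python3 - <<'E'
from h import *
im=cv2.imread("pics/l3side.png")[:,:,::-1].copy()
hsv=cv2.cvtColor(im,cv2.COLOR_RGB2HSV)
m=cv2.inRange(hsv,(0,0,105),(180,80,255))
for r in range(188,200,2): 
    xs=np.where(m[r,150:260])[0]+150; print(r,xs.min(),xs.max(),end=' | ')
print()
for r in range(216,238,3):
    xs=np.where(m[r,175:245])[0]+175; print(r,xs.min(),xs.max(),end=' | ')
print()
def ext(c,r,z):
    t=np.linspace(0,6.283,200);P=np.array([proj("side",[c[0]+r*np.cos(a),c[1]+r*np.sin(a),z]) for a in t])
    return P[:,0].min().round(1),P[:,0].max().round(1),P[:,1].min().round(1),P[:,1].max().round(1)
print("plate",ext((661.4,38.8),90,98)); print("foot",ext((662.5,38.8),58,2))
E
```

```text
188 170 241 | 190 169 241 | 192 168 240 | 194 167 240 | 196 167 239 | 198 168 237 | 
216 190 227 | 219 187 229 | 222 185 230 | 225 184 229 | 228 178 228 | 231 176 225 | 234 175 220 | 237 176 212 | 
plate (np.float64(166.4), np.float64(241.1), np.float64(173.3), np.float64(209.9))
foot (np.float64(183.4), np.float64(229.2), np.float64(210.9), np.float64(236.4))
```

The projections agree within 1 px, so I'm lowering.

```bash
python3 -m inch '[0.1,0,-0.6,0,-0.2,0,-1,0.1,0,-1.2,0,-0.2,0,-1,0.1,0,-1.7,0,-0.2,0,-1,0.1,0,-2.2,0,-0.2,0,-1,0.1,0,-2.5,0,-0.2,0,-1]';  python3 -m inch '[0,0,-0.1,0,0,0,-1,0,0,-0.2,0,0,0,-1,0,0,-0.3,0,0,0,-1,0,0,-0.4,0,0,0,-1,0,0,-0.5,0,0,0,-1]'
```

```text
time: 7.35
tool_pos: [660.8, 38.7, 77.4]
tcp_rot: [-3.14, 0.002, 0.227]
contact_force: [0.1, 0.9, -4.7]
grip_width: 31.5
time: 7.85
tool_pos: [661.0, 38.7, 72.6]
tcp_rot: [-3.141, 0.002, 0.227]
contact_force: [0.1, 0.2, -5.2]
grip_width: 31.5
```

```bash
python3 -m inch '[0,0,-0.05,0,0,0,-1,0,0,-0.1,0,0,0,-1,0,0,-0.15,0,0,0,-1,0,0,-0.2,0,0,0,-1,0,0,-0.2,0,0,0,-1]';  python3 -m inch '[0,0,-0.05,0,0,0,-1,0,0,-0.1,0,0,0,-1,0,0,-0.15,0,0,0,-1,0,0,-0.2,0,0,0,-1,0,0,-0.2,0,0,0,-1]'
```

```text
time: 8.35
tool_pos: [660.9, 38.6, 70.5]
tcp_rot: [-3.14, 0.002, 0.227]
contact_force: [-0.2, -0.5, -6.1]
grip_width: 31.5
time: 8.85
tool_pos: [661.3, 38.7, 70.2]
tcp_rot: [-3.141, 0.0, 0.227]
contact_force: [-3.3, 0.1, 7.3]
grip_width: 31.6
```

Seated: the force reversed at z = 70.2, where I expected it. Releasing now.

```bash
python3 -m inch '[0,0,0,0,0,0,-1,0,0,0,0,0,0,-0.2,0,0,0,0,0,0,0.5,0,0,0,0,0,0,1,0,0,0,0,0,0,1]';  python3 -m inch '[0,0,0,0,0,0,1,0,0,0,0,0,0,1,0,0,1.5,0,0,0,1,0,0,4,0,0,0,1,0,0,8,0,0,0,1]'; python3 -m inch '[0,0,4,0,0,0,1,0,0,8,0,0,0,1,0,2,10,0,0,0,1,0,6,10,0,0,0,1,0,10,10,0,0,0,1]'
python3 - <<'E'
from h import *
for n in("top","side"):
    im=bot.capture(n);cv2.imwrite(f"pics/l4{n}.png",im[:,:,::-1])
a=cv2.imread("pics/l4top.png")[80:240,120:340];b=cv2.imread("pics/l4side.png")[110:310,130:350]
k=lambda x:cv2.resize(x,(400,350),interpolation=cv2.INTER_CUBIC)
cv2.imwrite("pics/l4.png",np.hstack([k(a),k(b)]))
E
```

```text
time: 9.35
tool_pos: [661.4, 38.7, 70.3]
tcp_rot: [-3.141, 0.0, 0.227]
contact_force: [-0.1, -0.3, 0.5]
grip_width: 56.3
time: 9.85
tool_pos: [660.2, 38.7, 149.9]
tcp_rot: [-3.14, 0.004, 0.227]
contact_force: [1.0, 0.0, 0.6]
grip_width: 91.2
time: 10.35
tool_pos: [660.5, 139.1, 252.7]
tcp_rot: [-3.14, 0.001, 0.225]
contact_force: [0.6, -0.1, -0.5]
grip_width: 91.6
```

View pics/l4.png

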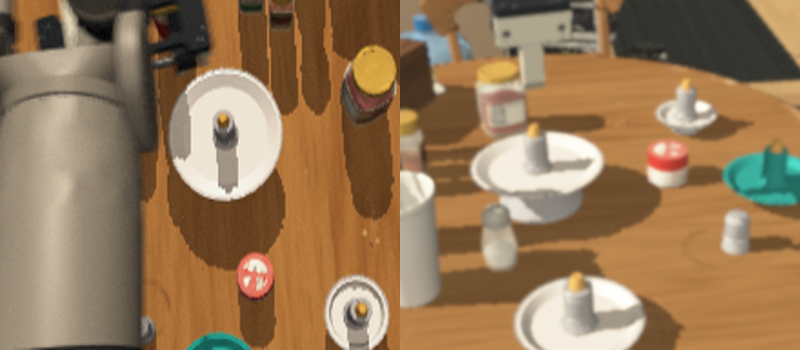

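The large tier sits level on the foot. Next is the medium tier.

```bash
python3 -m inch '[-1,4,0,0,0,0,1,-2.3,8.5,0,0,0,0,1,-3.6,13,0,0,0,0,1,-4.8,17,-2,0,0,0,1,-4.85,18,-5,0,0,0,1]'; python3 - <<'E'
from h import *
im=cv2.imread("pics/l4top.png")[:,:,::-1]
w=cv2.cvtColor(im[115:145,230:255].copy(),cv2.COLOR_RGB2HSV)
nn,l,st,ce=cv2.connectedComponentsWithStats(cv2.inRange(w,(12,110,120),(30,255,255)))
j=1+np.argmax(st[1:,4]);p=ce[j]+[230,115];print(p,st[j,4],onz("top",*p,117))
im=cv2.imread("pics/l4side.png")[:,:,::-1]
w=cv2.cvtColor(im[170:195,190:220].copy(),cv2.COLOR_RGB2HSV)
nn,l,st,ce=cv2.connectedComponentsWithStats(cv2.inRange(w,(12,90,140),(30,255,255)))
j=1+np.argmax(st[1:,4]);p=ce[j]+[190,170];print(p,st[j,4],onz("side",*p,117))
E
```

```text
time: 10.95
tool_pos: [610.1, 328.4, 204.2]
tcp_rot: [-3.136, -0.003, 0.237]
contact_force: [-0.8, -1.3, -0.1]
grip_width: 91.9
[242.17647059 133.52941176] 17 [665.14072209  38.81755664 117.        ]
[208.6884058  172.80434783] 138 [649.89868634 -15.78531077 117.        ]
```

```bash
python3 -m inch '[0.1,-0.9,-2,-0.2,0.2,-0.5,1,0.1,-0.9,-4,-0.2,0.2,-0.5,1,0.1,-0.9,-6,-0.2,0.2,-0.5,1,0.1,-0.9,-7,-0.2,0.2,-0.5,1,0.1,-0.9,-7,-0.2,0.2,-0.5,1]'; python3 - <<'E'
from h import *
print(bot.get_obs()["tool_pos"])
im=bot.capture("side")
cv2.imwrite("pics/m1.png",cv2.resize(im[120:320,130:330,::-1],(600,600),interpolation=cv2.INTER_CUBIC))
E
```

```text
time: 11.45
tool_pos: [610.6, 318.7, 133.2]
tcp_rot: [-3.139, 0.003, 0.227]
contact_force: [-0.3, -0.2, -0.1]
grip_width: 91.6
[610.6472833  318.6520357  133.19058231]
```

View pics/m1.png

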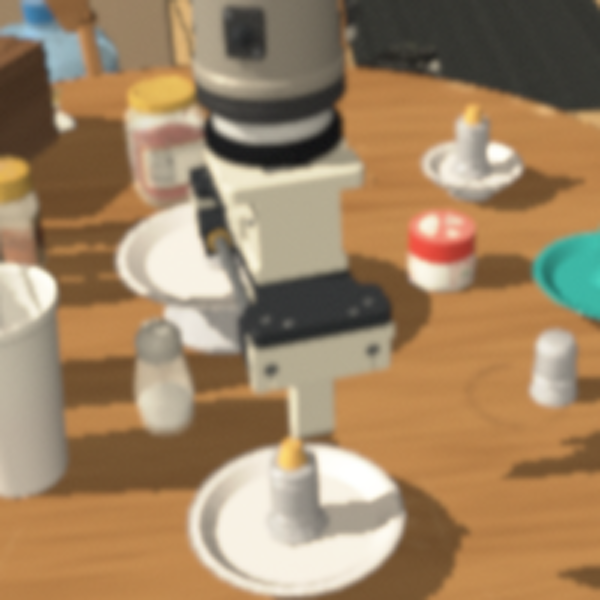

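```bash
python3 - <<'E'
from h import *
d=np.array([-.225,.974,0]);x=np.array([.974,.225,0])
T=np.array([610.6,318.7,133.2])
for s in(-9.5,9.5):
    p=proj("side",T+55*d+s*x); print(((p-[130,120])*3).round(1))
print(((proj("side",[612,319,82])-[130,120])*3).round(1))
E
```

```text
[326.1 434.9]
[293.7 441.6]
[288.7 448.2]
```

The near finger sits where I predicted (columns 294–326 in the crop, and the image shows ~290–333), so the alignment is good. Descending.

```bash
python3 -m inch '[0.1,0,-2.5,0,-0.2,0,1,0.1,0,-5,0,-0.2,0,1,0.1,0,-7.5,0,-0.2,0,1,0.1,0,-9.2,0,-0.2,0,1,0.1,0,-9.7,0,-0.2,0,1]';python3 -m inch '[0,0,0,0,0,0,1, 0,0,0,0,0,0,0,0,0,0,0,0,0,-1, 0,0,0,0,0,0,-1, 0,0,0,0,0,0,-1]'; python3 -m inch '[0,0,0,0,0,0,-1, 0,0,0,0,0,0,-1,0,0,0,0,0,0,-1, 0,0,0,0,0,0,-1, 0,0,0,0,0,0,-1]'
```

```text
time: 12.0
tool_pos: [612.0, 318.7, 36.8]
tcp_rot: [-3.14, -0.001, 0.227]
contact_force: [-0.2, 1.1, -0.6]
grip_width: 91.8
time: 12.5
tool_pos: [612.3, 318.8, 37.6]
tcp_rot: [-3.14, -0.002, 0.227]
contact_force: [-0.8, -0.0, 0.1]
grip_width: 64.7
time: 13.0
tool_pos: [612.3, 318.9, 37.5]
tcp_rot: [-3.139, -0.002, 0.227]
contact_force: [0.3, 0.7, -0.3]
grip_width: 31.8
```

```bash
python3 -m inch '[0,0,0.5,0,0,0,-1, 0,0,2.5,0,0,0,-1,0,0,6,0,0,0,-1, 0,0,10,0,0,0,-1, 0,0,13.5,0,0,0,-1]'; python3 -m inch '[0,0,3,0,0,0,-1, 0,0,5,0,0,0,-1,0,0,5.5,0,0,0,-1, 0,0,5.5,0,0,0,-1, 0,0,5.5,0,0,0,-1]'; python3 -m inch '[0.3,-2,0,0,0,0,-1,1,-6,0,0,0,0,-1,1.7,-10,0,0,0,0,-1,2.4,-14,0,0,0,0,-1,3.1,-18,0,0,0,0,-1]'
```

```text
time: 13.5
tool_pos: [612.1, 318.8, 174.1]
tcp_rot: [-3.14, -0.001, 0.227]
contact_force: [0.5, 0.1, -2.8]
grip_width: 31.2
time: 14.0
tool_pos: [611.4, 318.5, 227.0]
tcp_rot: [-3.14, 0.002, 0.227]
contact_force: [0.2, 0.3, -4.5]
grip_width: 31.5
time: 14.5
tool_pos: [641.7, 135.9, 225.3]
tcp_rot: [-3.14, 0.005, 0.227]
contact_force: [0.5, 0.3, -3.2]
grip_width: 31.2
```

```bash
python3 -m inch '[0.8,-4,0,0,-0.2,0,-1,1.6,-7.5,0,0,-0.3,0,-1,2.1,-9.7,0,0,-0.3,0,-1,2.1,-9.7,-1.5,0,-0.3,0,-1,2.1,-9.7,-3.5,0,-0.3,0,-1]';python3 -m inch '[0,0,-0.5,0,0,0,-1,0,0,-1,0,0,0,-1,0,0,-1.2,0,0,0,-1,0,0,-1.2,0,0,0,-1,0,0,-1.2,0,0,0,-1]'
python3 - <<'E'
from h import *
print(bot.get_obs()["tool_pos"])
im=bot.capture("side")
cv2.imwrite("pics/m2s.png",im[:,:,::-1])
cv2.imwrite("pics/m2.png",cv2.resize(im[90:250,120:280,::-1],(600,600),interpolation=cv2.INTER_CUBIC))
E
```

```text
time: 15.0
tool_pos: [662.8, 36.4, 189.3]
tcp_rot: [-3.142, -0.0, 0.225]
contact_force: [-0.6, -0.1, -3.0]
grip_width: 31.7
time: 15.5
tool_pos: [663.1, 36.6, 178.1]
tcp_rot: [3.141, -0.001, 0.225]
contact_force: [0.2, -0.1, -3.4]
grip_width: 31.2
[663.05919093  36.63712072 178.09793755]
```

View pics/m2.png

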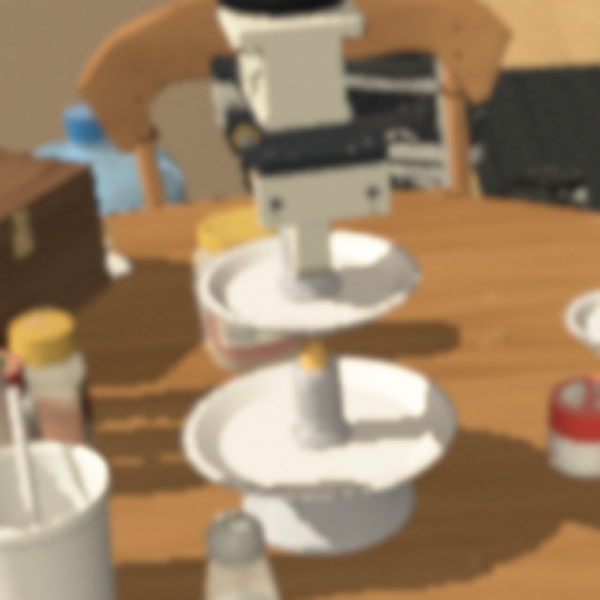

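The medium plate hovers above the large pin at crop (313,355). Checking the rim columns against projection.

```bash
cat >> h.py <<'E'
def ext(c,r,z,n="side"):
    t=np.linspace(0,6.283,200);P=np.array([proj(n,[c[0]+r*np.cos(a),c[1]+r*np.sin(a),z]) for a in t])
    return P[:,0].min().round(1),P[:,0].max().round(1),P[:,1].min().round(1),P[:,1].max().round(1)
def rows(fn,rs,a,b,S=80,V=105):
    im=cv2.imread(fn)[:,:,::-1].copy();h=cv2.cvtColor(im,cv2.COLOR_RGB2HSV);m=cv2.inRange(h,(0,0,V),(180,S,255))
    for r in rs:
        x=np.where(m[r,a:b])[0]+a
        if len(x): print(r,x.min(),x.max(),end=' | ')
    print()
E
python3 - <<'E'
from h import *
rows("pics/m2s.png",range(158,174,2),165,240)
rows("pics/m2s.png",range(196,214,2),160,250)
print("large",ext((662.5,39),90,65),"med",ext((662.8,36.8),70,140.5+30))
E
```

```text
158 173 229 | 160 172 230 | 162 172 231 | 164 172 231 | 166 172 229 | 168 172 228 | 170 172 226 | 172 173 223 | 
196 173 239 | 198 171 240 | 200 170 240 | 202 169 241 | 204 169 241 | 206 168 240 | 208 168 239 | 210 169 238 | 212 170 236 | 
large (np.float64(167.6), np.float64(241.0), np.float64(184.4), np.float64(222.2)) med (np.float64(170.8), np.float64(231.0), np.float64(150.6), np.float64(176.7))
```

```bash
python3 -m inch '[-0.05,0.24,-0.3,0,0,0,-1,-0.05,0.24,-0.8,0,0,0,-1,-0.05,0.24,-1.4,0,0,0,-1,-0.05,0.24,-2,0,0,0,-1,-0.05,0.24,-2.4,0,0,0,-1]';  python3 -m inch '[0,0,-0.1,0,0,0,-1,0,0,-0.2,0,0,0,-1,0,0,-0.3,0,0,0,-1,0,0,-0.4,0,0,0,-1,0,0,-0.4,0,0,0,-1]'
```

```text
time: 16.05
tool_pos: [662.2, 39.1, 153.0]
tcp_rot: [-3.142, 0.0, 0.225]
contact_force: [0.6, 0.3, -3.3]
grip_width: 31.5
time: 16.55
tool_pos: [662.2, 39.0, 149.1]
tcp_rot: [3.142, -0.0, 0.225]
contact_force: [0.0, -0.7, -2.5]
grip_width: 31.6
```

```bash
python3 -m inch '[0,0,-0.05,0,0,0,-1,0,0,-0.1,0,0,0,-1,0,0,-0.15,0,0,0,-1,0,0,-0.2,0,0,0,-1,0,0,-0.2,0,0,0,-1]'
```

```text
time: 17.05
tool_pos: [662.4, 39.0, 147.4]
tcp_rot: [3.141, -0.001, 0.225]
contact_force: [-0.1, 0.3, -0.8]
grip_width: 32.0
```

```bash
python3 -m inch '[0,0,-0.05,0,0,0,-1,0,0,-0.1,0,0,0,-1,0,0,-0.15,0,0,0,-1,0,0,-0.15,0,0,0,-1,0,0,-0.15,0,0,0,-1]'
```

```text
time: 17.55
tool_pos: [662.8, 39.1, 147.3]
tcp_rot: [3.141, -0.003, 0.225]
contact_force: [-1.4, 0.0, 5.6]
grip_width: 31.4
```

Seated at 147.3 (I expected 147.5). Releasing.

```bash
python3 -m inch '[0,0,0,0,0,0,-1,0,0,0,0,0,0,-0.2,0,0,0,0,0,0,0.5,0,0,0,0,0,0,1,0,0,0,0,0,0,1]';  python3 -m inch '[0,0,0,0,0,0,1,0,0,0,0,0,0,1,0,0,1.5,0,0,0,1,0,0,4,0,0,0,1,0,0,8,0,0,0,1]'; python3 -m inch '[-0.5,-1,2,0,0,0,1,-3.5,-3,2,0,0,0,1,-7,-6,2,0,0,0,1,-11,-9.5,2,0,0,0,1,-15,-13,2,0,0,0,1]'
python3 - <<'E'
from h import *
for n in("top","side"):
    im=bot.capture(n);cv2.imwrite(f"pics/m4{n}.png",im[:,:,::-1])
a=cv2.imread("pics/m4top.png")[80:260,180:400];b=cv2.imread("pics/m4side.png")[110:290,130:350]
k=lambda x:cv2.resize(x,(400,330),interpolation=cv2.INTER_CUBIC)
cv2.imwrite("pics/m4.png",np.hstack([k(a),k(b)]))
E
```

```text
time: 18.05
tool_pos: [662.9, 39.0, 147.3]
tcp_rot: [3.141, -0.003, 0.225]
contact_force: [-0.2, -0.6, 0.3]
grip_width: 56.4
time: 18.55
tool_pos: [661.6, 39.1, 225.5]
tcp_rot: [-3.141, 0.003, 0.225]
contact_force: [0.7, -0.3, 0.6]
grip_width: 91.1
time: 19.05
tool_pos: [514.8, -87.5, 245.5]
tcp_rot: [-3.141, 0.003, 0.226]
contact_force: [-0.1, -1.7, 0.2]
grip_width: 91.8
```

View pics/m4.png

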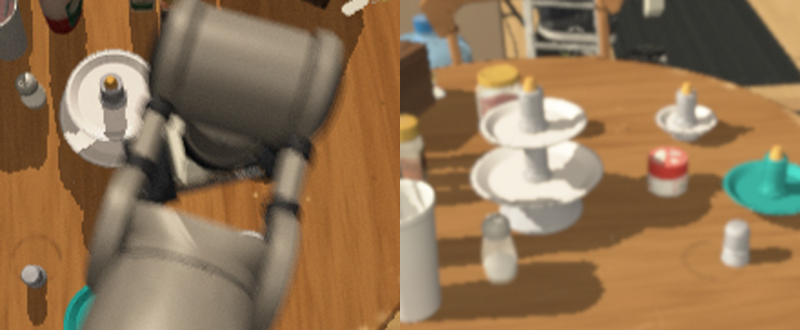

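Two tiers sit straight, and the pot, jar and shaker haven't moved. Now the small tier.

```bash
python3 -m inch '[-3,-2.5,0,0,0,0,1,-6,-5,0,0,0,0,1,-8.4,-7.2,-1,0,0,0,1,-8.4,-7.2,-5,0,0,0,1,-8.4,-7.2,-9,0,0,0,1]';python3 -m inch '[0,0,-2,0,0,0,1,0,0,-2,0,0,0,1,0,0,-2,0,0,0,1,0,0,-2,0,0,0,1,0,0,-2,0,0,0,1]'; python3 - <<'E'
from h import *
T=bot.get_obs()["tool_pos"];print(T)
im=bot.capture("side")
cv2.imwrite("pics/s1.png",cv2.resize(im[60:220,200:360,::-1],(600,600),interpolation=cv2.INTER_CUBIC))
d=np.array([-.225,.974,0]);x=np.array([.974,.225,0])
for s in(-9.5,9.5):
    p=proj("side",T+55*d+s*x); print(((p-[200,60])*3.75).round(1))
print(((proj("side",[431,-161.5,82])-[200,60])*3.75).round(1))
E
```

```text
time: 19.65
tool_pos: [429.1, -162.6, 156.0]
tcp_rot: [3.139, 0.002, 0.219]
contact_force: [0.3, -0.7, 0.1]
grip_width: 91.8
time: 20.15
tool_pos: [430.0, -162.9, 137.3]
tcp_rot: [3.137, -0.0, 0.219]
contact_force: [0.0, -0.3, -0.1]
grip_width: 92.2
[ 430.02439102 -162.93945602  137.29415267]
[367.7 323.3]
[343.2 326.7]
[325.1 365.1]
```

View pics/s1.png

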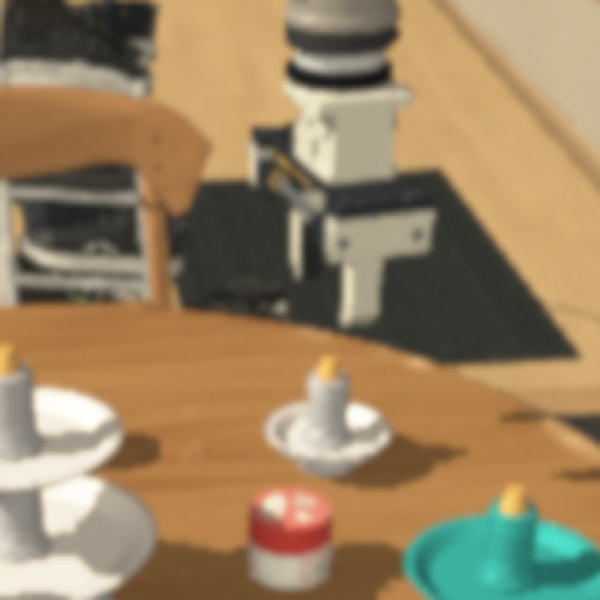

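Finger and pin are both offset by the same small camera bias, so the alignment holds. Descending.

```bash
python3 -m inch '[0.05,0.1,-2.5,0.2,0,0,1,0.05,0.1,-5,0.2,0,0,1,0.05,0.1,-7.5,0.2,0,0,1,0.05,0.1,-9.3,0.2,0,0,1,0.05,0.1,-10,0.2,0,0,1]';python3 -m inch '[0,0,0,0,0,0,1, 0,0,0,0,0,0,0,0,0,0,0,0,0,-1, 0,0,0,0,0,0,-1, 0,0,0,0,0,0,-1]'; python3 -m inch '[0,0,0,0,0,0,-1, 0,0,0,0,0,0,-1,0,0,0,0,0,0,-1, 0,0,0,0,0,0,-1, 0,0,0,0,0,0,-1]'
```

```text
time: 20.7
tool_pos: [429.9, -161.6, 36.2]
tcp_rot: [-3.141, 0.0, 0.219]
contact_force: [-0.0, 0.3, 0.6]
grip_width: 91.8
time: 21.2
tool_pos: [430.2, -161.8, 36.7]
tcp_rot: [3.141, -0.0, 0.219]
contact_force: [-0.2, -0.3, -0.1]
grip_width: 64.6
time: 21.7
tool_pos: [430.3, -161.8, 36.7]
tcp_rot: [3.141, -0.0, 0.219]
contact_force: [0.6, -0.3, -0.5]
grip_width: 30.9
```

```bash
python3 -m inch '[0,0,0.5,0,0,0,-1, 0,0,2.5,0,0,0,-1,0,0,6,0,0,0,-1, 0,0,10,0,0,0,-1, 0,0,14,0,0,0,-1]'; python3 -m inch '[0,0,4,0,0,0,-1, 0,0,8,0,0,0,-1,0,0,9.8,0,0,0,-1, 0,0,9.8,0,0,0,-1, 0,0,9.8,0,0,0,-1]'; python3 -m inch '[2,1.7,0,0,0,0,-1,5,4.3,0,0,0,0,-1,8.5,7.3,0,0,0,0,-1,12,10.4,0,0,0,0,-1,15.5,13.4,0,0,0,0,-1]'
```

```text
time: 22.2
tool_pos: [429.6, -161.4, 178.1]
tcp_rot: [-3.141, 0.0, 0.219]
contact_force: [1.0, -0.4, -1.3]
grip_width: 31.7
time: 22.7
tool_pos: [429.1, -161.1, 275.3]
tcp_rot: [-3.14, 0.001, 0.219]
contact_force: [0.7, 0.3, -2.5]
grip_width: 31.4
time: 23.2
tool_pos: [584.4, -25.6, 272.7]
tcp_rot: [-3.139, 0.006, 0.219]
contact_force: [0.5, -1.5, -2.6]
grip_width: 31.3
```

Remaining: +78 mm in x and +65 in y, then down to hover (TCP 252).

```bash
python3 -m inch '[3,2.5,0,-0.1,-0.3,0,-1,5.5,4.6,0,-0.1,-0.3,0,-1,7.5,6.2,0,-0.1,-0.3,0,-1,7.8,6.5,-0.5,-0.1,-0.3,0,-1,7.8,6.5,-1,-0.1,-0.3,0,-1]';python3 -m inch '[0,0,-0.5,0,0,0,-1,0,0,-1,0,0,0,-1,0,0,-1,0,0,0,-1,0,0,-1,0,0,0,-1,0,0,-1,0,0,0,-1]'
python3 - <<'E'
from h import *
print(bot.get_obs()["tool_pos"])
im=bot.capture("side")
cv2.imwrite("pics/s2s.png",im[:,:,::-1])
cv2.imwrite("pics/s2.png",cv2.resize(im[80:240,120:280,::-1],(600,600),interpolation=cv2.INTER_CUBIC))
E
```

```text
time: 23.7
tool_pos: [661.8, 39.9, 259.5]
tcp_rot: [-3.14, 0.005, 0.22]
contact_force: [-0.3, -0.4, -2.2]
grip_width: 31.4
time: 24.2
tool_pos: [661.8, 39.6, 250.1]
tcp_rot: [-3.141, 0.004, 0.22]
contact_force: [0.4, -0.6, -1.1]
grip_width: 31.4
[661.80721115  39.56342312 250.12235957]
```

View pics/s2.png

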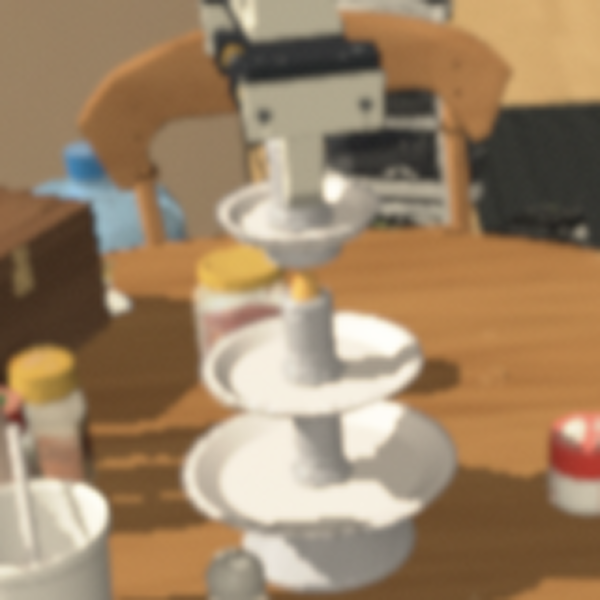

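The small plate (rim 218–378 in the crop) hovers over the medium pin at (304,285). Checking with projections.

```bash
python3 - <<'E'
from h import *
rows("pics/s2s.png",range(132,142,2),172,226)
rows("pics/s2s.png",range(172,186,2),165,245)
print("small",ext((662.2,39.6),50,213.4+30),"med",ext((662.5,39),70,140),"med pin",proj("side",(662.5,39,196)))
E
```

```text
132 179 225 | 134 177 225 | 136 176 225 | 138 177 219 | 140 178 217 | 
172 173 231 | 174 173 231 | 176 173 232 | 178 173 232 | 180 173 230 | 182 175 228 | 184 176 226 | 
small (np.float64(176.2), np.float64(221.0), np.float64(126.0), np.float64(142.7)) med (np.float64(172.4), np.float64(231.7), np.float64(162.1), np.float64(189.3)) med pin [200.28915081 153.22196308]
```

```bash
python3 -m inch '[0.08,-0.05,-0.3,0,-0.2,0,-1,0.08,-0.05,-0.8,0,-0.2,0,-1,0.08,-0.05,-1.4,0,-0.2,0,-1,0.08,-0.05,-2,0,-0.2,0,-1,0.08,-0.05,-2.3,0,-0.2,0,-1]';  python3 -m inch '[0,0,-0.1,0,0,0,-1,0,0,-0.2,0,0,0,-1,0,0,-0.3,0,0,0,-1,0,0,-0.3,0,0,0,-1,0,0,-0.3,0,0,0,-1]'
```

```text
time: 24.75
tool_pos: [662.3, 39.3, 225.9]
tcp_rot: [-3.141, 0.002, 0.22]
contact_force: [0.6, -0.8, -2.8]
grip_width: 31.4
time: 25.25
tool_pos: [662.3, 39.2, 223.0]
tcp_rot: [-3.141, 0.002, 0.22]
contact_force: [-0.1, -0.0, -2.1]
grip_width: 31.6
```

```bash
python3 -m inch '[0,0,-0.05,0,0,0,-1,0,0,-0.1,0,0,0,-1,0,0,-0.15,0,0,0,-1,0,0,-0.2,0,0,0,-1,0,0,-0.2,0,0,0,-1]'
```

```text
time: 25.75
tool_pos: [662.5, 39.2, 221.6]
tcp_rot: [-3.141, 0.001, 0.22]
contact_force: [-0.0, 1.1, 1.0]
grip_width: 31.4
```

```bash
python3 -m inch '[0,0,-0.05,0,0,0,-1,0,0,-0.1,0,0,0,-1,0,0,-0.12,0,0,0,-1,0,0,-0.12,0,0,0,-1,0,0,-0.12,0,0,0,-1]'
```

```text
time: 26.25
tool_pos: [662.9, 39.3, 221.5]
tcp_rot: [3.141, -0.001, 0.22]
contact_force: [-0.6, -0.7, 5.2]
grip_width: 31.2
```

Seated at 221.5. Releasing, rising clear and heading for the knob.

```bash
python3 -m inch '[0,0,0,0,0,0,-1,0,0,0,0,0,0,-0.2,0,0,0,0,0,0,0.5,0,0,0,0,0,0,1,0,0,0,0,0,0,1]';  python3 -m inch '[0,0,0,0,0,0,1,0,0,0,0,0,0,1,0,0,1.5,0,0,0,1,0,0,4,0,0,0,1,0,0,8,0,0,0,1]'; python3 -m inch '[-1,0.5,1,0,0,0,1,-4,2,1,0,0,0,1,-8,4,1,0,0,0,1,-12,6,1,0,0,0,1,-16,8.5,1,0,0,0,1]'
python3 - <<'E'
from h import *
for n in("top","side"):
    im=bot.capture(n);cv2.imwrite(f"pics/s4{n}.png",im[:,:,::-1])
a=cv2.imread("pics/s4top.png")[80:260,180:400];b=cv2.imread("pics/s4side.png")[90:270,130:350]
k=lambda x:cv2.resize(x,(400,330),interpolation=cv2.INTER_CUBIC)
cv2.imwrite("pics/s4.png",np.hstack([k(a),k(b)]))
# knob
im=cv2.imread("pics/top0.png")[:,:,::-1].copy()
print("knob top",onz("top",196.6,229.6,52).round(1))
hs=cv2.cvtColor(im[215:245,185:212].copy(),cv2.COLOR_RGB2HSV)
m=cv2.inRange(hs,(0,0,50),(180,85,255));nn,l,st,ce=cv2.connectedComponentsWithStats(m);j=1+np.argmax(st[1:,4]);print(st[j]+[185,215,0,0,0],ce[j]+[185,215])
im=cv2.imread("pics/side0.png")[:,:,::-1].copy()
hs=cv2.cvtColor(im[225:260,300:330].copy(),cv2.COLOR_RGB2HSV)
m=cv2.inRange(hs,(0,0,90),(180,85,255));nn,l,st,ce=cv2.connectedComponentsWithStats(m);j=1+np.argmax(st[1:,4]);print(st[j]+[300,225,0,0,0],ce[j]+[300,225])
for c in((413,168),(415,170)): 
  for n in("top","side"): print(c,n,ext(c,18,0,n),ext(c,14,52,n))
E
```

```text
time: 26.75
tool_pos: [662.9, 39.2, 221.3]
tcp_rot: [3.141, -0.0, 0.22]
contact_force: [-0.1, 0.5, 0.7]
grip_width: 56.1
time: 27.25
tool_pos: [661.9, 39.3, 299.6]
tcp_rot: [-3.14, 0.005, 0.22]
contact_force: [0.3, -0.4, -0.0]
grip_width: 90.8
time: 27.75
tool_pos: [499.8, 124.6, 309.1]
tcp_rot: [-3.14, 0.005, 0.219]
contact_force: [-1.1, 1.8, 0.0]
grip_width: 91.8
knob top [412.9 167.8  52. ]
[192 225  14  12 136] [198.28676471 230.30882353]
[306 230  17  26 350] [314.32285714 242.73142857]
(413, 168) top (np.float64(193.7), np.float64(206.1), np.float64(224.7), np.float64(237.2)) (np.float64(191.5), np.float64(201.6), np.float64(224.5), np.float64(234.7))
(413, 168) side (np.float64(305.4), np.float64(321.1), np.float64(244.7), np.float64(254.3)) (np.float64(308.3), np.float64(320.9), np.float64(227.4), np.float64(234.6))
(415, 170) top (np.float64(193.1), np.float64(205.5), np.float64(224.0), np.float64(236.5)) (np.float64(190.8), np.float64(200.9), np.float64(223.7), np.float64(234.0))
(415, 170) side (np.float64(304.6), np.float64(320.4), np.float64(245.3), np.float64(254.9)) (np.float64(307.6), np.float64(320.2), np.float64(228.0), np.float64(235.1))
```

View pics/s4.png

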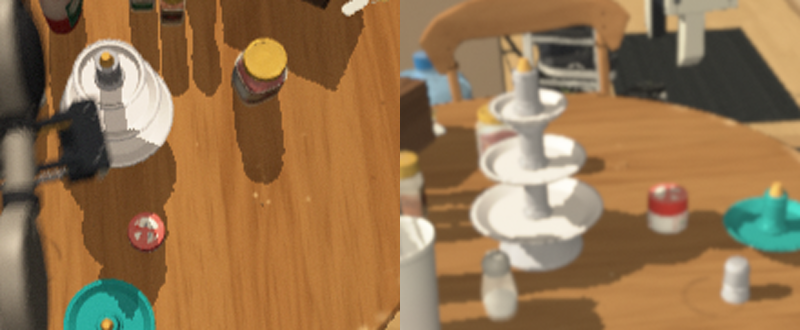

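Three tiers stand straight and concentric. The knob is at about (412.5, 168.5). Moving over it.

```bash
python3 -m inch '[-3,1.5,-2,0,0,0,1,-6,3,-6,0,0,0,1,-8.7,4.4,-10,0,0,0,1,-8.7,4.4,-14,0,0,0,1,-8.7,4.4,-18,0,0,0,1]';python3 -m inch '[0,0,-2,0,0,0,1,0,0,-2,0,0,0,1,0,0,-2,0,0,0,1,0,0,-2,0,0,0,1,0,0,-2,0,0,0,1]'; python3 - <<'E'
from h import *
T=bot.get_obs()["tool_pos"];print(T)
im=bot.capture("side")
cv2.imwrite("pics/k1.png",cv2.resize(im[130:290,230:390,::-1],(600,600),interpolation=cv2.INTER_CUBIC))
d=np.array([-.225,.974,0]);x=np.array([.974,.225,0])
for s in(-9.5,9.5):
    p=proj("side",T+55*d+s*x); print(((p-[230,130])*3.75).round(1))
print(((proj("side",[412.5,168.5,52])-[230,130])*3.75).round(1))
E
```

```text
time: 28.35
tool_pos: [409.7, 171.1, 129.0]
tcp_rot: [-3.139, 0.005, 0.225]
contact_force: [1.4, 0.1, -0.4]
grip_width: 91.7
time: 28.85
tool_pos: [410.8, 171.2, 110.3]
tcp_rot: [-3.139, 0.002, 0.225]
contact_force: [-0.2, -0.2, 0.3]
grip_width: 91.9
[410.76921723 171.22537354 110.2924351 ]
[385.8 346.2]
[354.3 352.3]
[318.1 379. ]
```

View pics/k1.png

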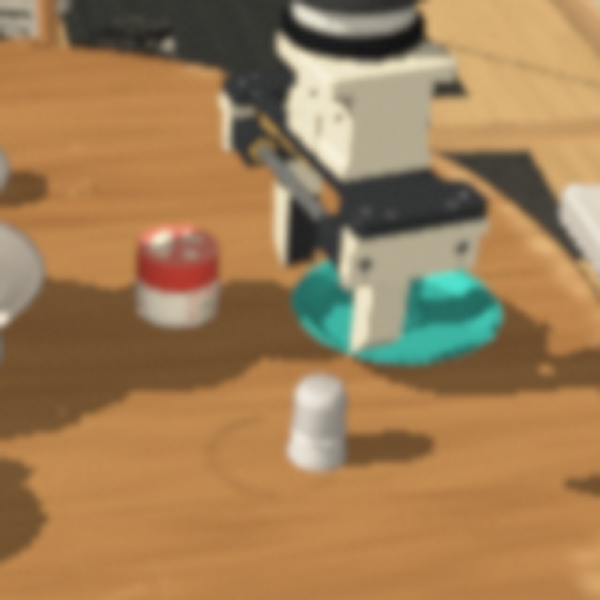

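```bash
python3 -m inch '[0.1,-0.25,-2.5,-0.1,0,0,1,0.1,-0.25,-5,-0.1,0,0,1,0.1,-0.25,-7.5,-0.1,0,0,1,0.1,-0.25,-9.2,-0.1,0,0,1,0.1,-0.25,-9.7,-0.1,0,0,1]';python3 -m inch '[0,0,0,0,0,0,1, 0,0,0,0,0,0,0,0,0,0,0,0,0,-1, 0,0,0,0,0,0,-1, 0,0,0,0,0,0,-1]'; python3 -m inch '[0,0,0,0,0,0,-1, 0,0,0,0,0,0,-1,0,0,0,0,0,0,-1, 0,0,0,0,0,0,-1, 0,0,0,0,0,0,-1]'
```

```text
time: 29.4
tool_pos: [411.1, 168.5, 12.3]
tcp_rot: [-3.141, 0.005, 0.225]
contact_force: [-0.7, 0.5, -0.7]
grip_width: 91.9
time: 29.9
tool_pos: [411.4, 168.6, 12.7]
tcp_rot: [-3.141, 0.004, 0.225]
contact_force: [-0.2, 0.5, 0.5]
grip_width: 64.5
time: 30.4
tool_pos: [411.4, 168.6, 12.7]
tcp_rot: [-3.141, 0.004, 0.225]
contact_force: [-0.3, 0.9, 0.5]
grip_width: 30.2
```

```bash
python3 -m inch '[0,0,0.5,0,0,0,-1, 0,0,3,0,0,0,-1,0,0,7,0,0,0,-1, 0,0,11,0,0,0,-1, 0,0,15,0,0,0,-1]'; python3 -m inch '[0,0,4,0,0,0,-1, 0,0,8,0,0,0,-1,0,0,12,0,0,0,-1, 0,0,14.8,0,0,0,-1, 0,0,15.2,0,0,0,-1]'; python3 -m inch '[2,-1,0,0,0,0,-1,5,-2.6,0,0,0,0,-1,8.5,-4.4,0,0,0,0,-1,12,-6.2,0,0,0,0,-1,15.5,-8,0,0,0,0,-1]'
```

```text
time: 30.9
tool_pos: [410.8, 168.5, 164.5]
tcp_rot: [-3.141, 0.004, 0.225]
contact_force: [1.0, -0.1, -2.3]
grip_width: 29.7
time: 31.4
tool_pos: [411.8, 168.8, 320.2]
tcp_rot: [-3.141, -0.003, 0.225]
contact_force: [0.5, 0.6, -0.9]
grip_width: 29.8
time: 31.9
tool_pos: [567.5, 87.9, 318.7]
tcp_rot: [-3.14, -0.0, 0.225]
contact_force: [0.4, 0.1, -0.9]
grip_width: 29.8
```

```bash
python3 -m inch '[3.5,-1.8,0,0,0,0,-1,6.5,-3.4,0,0,0,0,-1,8.5,-4.4,0,0,0,0,-1,9.4,-4.9,0,0,0,0,-1,9.4,-4.9,-0.3,0,0,0,-1]';python3 -m inch '[0,0,-0.5,0,0,0,-1,0,0,-0.8,0,0,0,-1,0,0,-0.8,0,0,0,-1,0,0,-0.8,0,0,0,-1,0,0,-0.8,0,0,0,-1]'
python3 - <<'E'
from h import *
print(bot.get_obs()["tool_pos"])
im=bot.capture("side")
cv2.imwrite("pics/k2s.png",im[:,:,::-1])
cv2.imwrite("pics/k2.png",cv2.resize(im[60:180,140:260,::-1],(600,600),interpolation=cv2.INTER_CUBIC))
rows("pics/k2s.png",range(140,152,2),165,240)
k=lambda e:[round(float((e[0]-140)*5)),round(float((e[1]-140)*5)),round(float((e[2]-60)*5)),round(float((e[3]-60)*5))]
print("small",k(ext((662.5,39),50,215)),"pin",k(ext((662.5,39),8,265)),"knob base",k(ext(bot.get_obs()["tool_pos"][:2]+[.8,0],18,bot.get_obs()["tool_pos"][2]-12.7)))
E
```

```text
time: 32.4
tool_pos: [662.0, 37.9, 313.1]
tcp_rot: [-3.139, 0.003, 0.223]
contact_force: [-0.2, 0.2, -1.4]
grip_width: 30.1
time: 32.9
tool_pos: [661.9, 38.2, 305.7]
tcp_rot: [-3.14, 0.002, 0.224]
contact_force: [0.2, 0.3, -1.0]
grip_width: 30.1
[661.89218399  38.20170913 305.74472211]
140 165 219 | 142 165 220 | 144 181 220 | 146 179 221 | 148 179 220 | 150 179 219 | 
small [188, 408, 386, 473] pin [271, 307, 318, 330] knob base [242, 324, 248, 276]
```

View pics/k2.png

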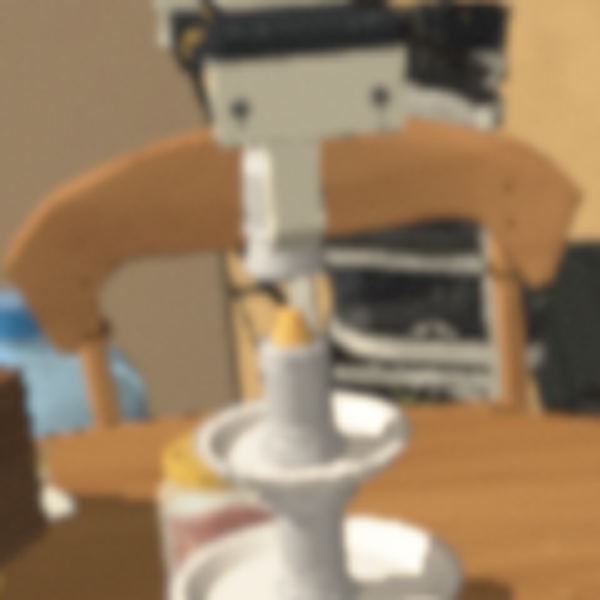

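The knob base (columns 245–325) and the pin (mid 292) match the projections within 1 px. Lowering.

```bash
python3 -m inch '[0,0.08,-0.4,0,-0.1,0,-1,0,0.08,-1,0,-0.1,0,-1,0,0.08,-1.7,0,-0.1,0,-1,0,0.08,-2.3,0,-0.1,0,-1,0,0.08,-2.7,0,-0.1,0,-1]';  python3 -m inch '[0,0,-0.1,0,0,0,-1,0,0,-0.2,0,0,0,-1,0,0,-0.3,0,0,0,-1,0,0,-0.3,0,0,0,-1,0,0,-0.3,0,0,0,-1]'
```

```text
time: 33.45
tool_pos: [661.7, 38.9, 277.5]
tcp_rot: [-3.14, 0.001, 0.224]
contact_force: [-0.2, -0.1, -1.9]
grip_width: 29.9
time: 33.95
tool_pos: [661.7, 38.9, 274.7]
tcp_rot: [-3.14, 0.001, 0.224]
contact_force: [0.0, -0.0, -0.7]
grip_width: 29.7
```

```bash
python3 -m inch '[0,0,-0.05,0,0,0,-1,0,0,-0.1,0,0,0,-1,0,0,-0.15,0,0,0,-1,0,0,-0.2,0,0,0,-1,0,0,-0.2,0,0,0,-1]'
```

```text
time: 34.45
tool_pos: [661.8, 38.9, 272.8]
tcp_rot: [-3.14, 0.001, 0.224]
contact_force: [0.1, -0.3, -1.7]
grip_width: 30.0
```

```bash
python3 -m inch '[0,0,-0.05,0,0,0,-1,0,0,-0.1,0,0,0,-1,0,0,-0.15,0,0,0,-1,0,0,-0.15,0,0,0,-1,0,0,-0.15,0,0,0,-1]'
```

```text
time: 34.95
tool_pos: [662.2, 38.8, 272.5]
tcp_rot: [-3.141, -0.001, 0.224]
contact_force: [-0.4, 0.0, 5.2]
grip_width: 29.7
```

Seated at 272.5 (I expected 272.7). Releasing and backing off.

```bash
python3 -m inch '[0,0,0,0,0,0,-1,0,0,0,0,0,0,-0.2,0,0,0,0,0,0,0.5,0,0,0,0,0,0,1,0,0,0,0,0,0,1]';  python3 -m inch '[0,0,0,0,0,0,1,0,0,0,0,0,0,1,0,0,1.5,0,0,0,1,0,0,4,0,0,0,1,0,0,8,0,0,0,1]'; python3 -m inch '[-2,-1,0,0,0,0,1,-6,-4,0,0,0,0,1,-10,-7,0,0,0,0,1,-14,-10,0,0,0,0,1,-18,-14,0,0,0,0,1]'; python3 -m inch '[-4,-4,0,0,0,0,1,-8,-8,0,0,0,0,1,-8,-12,0,0,0,0,1,-8,-12,0,0,0,0,1,-8,-12,0,0,0,0,1]'
python3 - <<'E'
from h import *
for n in("top","side"):
    im=bot.capture(n);cv2.imwrite(f"pics/e{n}.png",im[:,:,::-1])
a=cv2.imread("pics/etop.png")[70:270,150:370];b=cv2.imread("pics/eside.png")[80:280,130:350]
k=lambda x:cv2.resize(x,(400,364),interpolation=cv2.INTER_CUBIC)
cv2.imwrite("pics/e.png",np.hstack([k(a),k(b)]))
E
```

```text
time: 35.45
tool_pos: [662.1, 38.9, 272.3]
tcp_rot: [-3.14, -0.001, 0.224]
contact_force: [-0.8, -0.7, 0.9]
grip_width: 56.2
time: 35.95
tool_pos: [661.3, 38.9, 350.7]
tcp_rot: [-3.139, 0.004, 0.223]
contact_force: [1.0, -0.3, 0.9]
grip_width: 90.7
time: 36.45
tool_pos: [484.0, -96.8, 350.9]
tcp_rot: [-3.139, 0.004, 0.225]
contact_force: [0.2, -0.7, -0.1]
grip_width: 91.9
time: 36.95
tool_pos: [403.6, -217.6, 351.0]
tcp_rot: [-3.139, 0.004, 0.222]
contact_force: [0.7, 0.3, 0.9]
grip_width: 91.8
```

View pics/e.png

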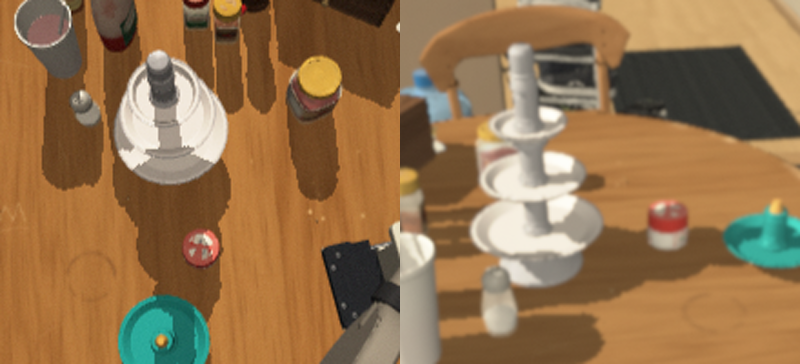

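The stand is complete and straight, and the pot, jar and shaker look untouched. One numeric check, then I'll hand in.

```bash
python3 - <<'E'
from h import *
f=lambda n,p,o:((proj(n,p)-o)*400/220).round(0)
print("knob top pred",f("top",(662.5,39,313),[150,70]),f("side",(662.5,39,313),[130,80])+[400,0])
for nm,n,r in(("jar","top",(305,95,345,140)),("pot","top",(248,194,274,218)),("shaker","top",(185,115,210,142))):
    x0,y0,x1,y1=r
    A,B=[cv2.cvtColor(cv2.imread(f"pics/{q}.png")[y0:y1,x0:x1],cv2.COLOR_BGR2GRAY).astype(np.float32) for q in("top0","etop")]
    print(nm,"shift px",np.round(cv2.phaseCorrelate(A,B,cv2.createHanningWindow(A.shape[::-1],cv2.CV_32F))[0],2))
print(bot.get_obs()["time"],bot.close_job())
E
```

```text
knob top pred [157.  61.] [520.  43.]
jar shift px [0.05 0.56]
pot shift px [ 0.48 -0.37]
shaker shift px [0.47 0.46]
the job is handed in; nothing more can be done
37.05 None
```

The cake stand is built in order on its foot: large, medium and small plate, then the knob. I handed it in at 37.05 s of the 112 s allowed. No verdict is reported, so what follows is from my own checks.

- **Seating:** each part was lowered until the force on the tool turned to a light upward push of 5–7 N. Every seating height was within about 0.3 mm of what I had worked out. The parts were then let go, and the arm was clear of everything at hand-in.
- **Final pictures:** both views show the stand straight and upright. The knob's top is within about 1 px of its predicted spot in the side view. In the top view it matches by eye only, which is a rougher check.
- **Pot, jam jar and salt shaker:** they appear shifted by at most 0.7 px (about 2 mm). That is within image noise and well under the 20 mm limit.
- **Disagreements:** three early side-view pin positions were several millimetres off, and so was one later reading, because the colour mask also picked up other pixels. I redid the early ones with a stricter mask, ignored the later one and relied on the top view. Otherwise projections and pictures agreed to about 1 px, and no check failed.

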